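# Put the cleaning carriers away in the dust chest

## Robot

A 7-joint arm with a two-finger parallel gripper is mounted at the origin on the work surface. World frame = base frame: x ahead of the robot, y to its left, z up, the work surface at z = 0. Lengths are in m, angles in rad, forces in N, time in s.
With the tool pointing down it reaches from about 0.425 to 0.875 m from the base axis. Payload 8.4 kg.
Tool frame: the origin (TCP) lies where the fingers leave the gripper's body, on its centre line; the fingertips stand 73 mm ahead of it and the grasp point (between the pads) lies 54 mm ahead of it (env.tips_ahead is the distance from the TCP to the fingertips, in m); z points along the fingers, y is the direction in which the jaws open and shut (so a half turn about z gives the same grasp; the last joint's range is limited). The gripper opens to 85 mm and grips with 20 to 120 N. Pads are 22 mm wide; open, the fingers measure 114 mm over their backs; the gripper's body (76 mm by 85 mm) begins 54 mm behind the grasp point. The pads swing forward as they close: fully open they stand 13 mm farther back than shut.
Start: joints at [1.202, 0.333, 0.04, 1.465, -0.013, 1.343, -0.059], TCP at [0.173, -0.626, 0.304] pointing down, gripper open.
Joint ranges: [-2.58, 2.58], [-0.38, 2.09], [-1.3, 1.39], [0.25, 2.4], [-1.5, 4.64], [0.08, 2.09], [-2.65, 2.65]. Speed limits (rad/s): [2.22, 2.22, 2.79, 2.79, 3.14, 3.14, 3.14].

## Interface

Orientations are given as a 3x3 rotation matrix whose columns are the frame's x, y, z axes.
In Python, from plant import readout, viewer, ticket, env gives the robot as it stands.
- The arm moves only by the shell command python3 -m handwheel 'ROWS' [OPENING] [FORCE]. ROWS is JSON, a list of rows, each a list of 4 numbers: the shift along the tool's x, y, z in units of 40 mm (1.0 is 40 mm), then the turn about the tool's z in units of 5 degrees (1.0 is 5 degrees). In form: [[tx, ty, tz, twist], ...]. A call has 1 to 12 rows; each row is the pose to reach, as a shift and turn from the pose measured when the call began, along the tool's axes at that moment; what a row does not reach only later rows make up. A row lasts 1/10 s, in which the tool goes at most 50 mm and 8.59 degrees, less where a joint would pass 70% of its speed; a pose out of reach is approached as far as the arm can. A call with a gripper value outside its range is refused whole. OPENING is the closure in counts, from 0 (fully open) to 255 (shut), set as the call begins (- or left out, the last holds). The fingers move at their own pace and stop on an object; FORCE is the grip in N (left out, the last holds). Time passes only in rows, so rows that repeat a pose let the fingers close. It gives the time, the measured TCP pose, the force and the opening at its end, in the units of the state.
- readout.read_state(): the state, without advancing time (a new reading comes with each control period).
- viewer.capture(name): name is "side" or "top" or "wrist"; returns the picture (384x512x3 uint8, blue, green, red); there is no depth.
- viewer.calibration(name): a dict with "fx", "fy", "cx", "cy" (pixels), "R" (3x3) and "t" (3): a world point X has camera coordinates R X + t. Camera axes: x right, y down, z forward; pixel columns grow to the right and rows downward; lengths in m; the calibration is good to about 2 mm. The wrist camera is an equidistant fisheye: a pixel r from the principal point sees the ray r / f radians off the axis. A picture is of the moment at which its call begins: read the wrist's pose just before it. calibration takes no time and is no camera call; for the wrist camera it gives the pose at the moment of the call.
- ticket.finish_job(): hands the job in, once; it reports no verdict.
Trained networks look in the newest picture that a camera, given by its name, has taken for a name from the list of things; names that differ only in an ending like _2 or _b are one class to them, and where a whole thing is asked for, a point or a joint stands for the part that bears it (a point fixed in the world has none). Each returns a list of dicts, best first, with "confidence" (0 to 1); they miss things now and then, are a little off and sometimes report something else, mostly with a low value. They report only what shows in the picture. A call takes as long as a camera call. They do not tell look-alikes from the thing itself.
- viewer.spot_in(camera, target): "xyz" ([x, y, z] in m, in world coordinates, good to about 4 mm: the middle of the surface that is visible of it).
The state is a dict: "time": time; "joint_pos": joint angles; "qd": joint speeds; "joint_torque": joint torques, N m; "ee_pos": TCP position; "orientation": TCP orientation; "ft_force": force on the tool from outside, world axes, zero at the start; "wrist_torque": the same for the moment, N m; "gripper_width": finger opening in m.
Only numpy, scipy, OpenCV 4.12 (cv2) and the standard library are available. Lean on these libraries where they do the work, as an engineer would, in place of code of your own. Each camera call takes 0.05 s, during which the arm holds its last target. There are 200 camera calls.

## Task

Put the two handled steel carriers, the hooped basket and the dipper cup with the upright strap handle, away in the wooden dust chest: raise the chest's lid by its bar until the folding stay locks straight and holds it, then stand both carriers upright on the chest floor, side by side, without tipping them. When both are in, press the stay's knee down to break it and let the lid close fully. Leave everything else on the bench where it is.

Things in the scene. Friction and masses are not known exactly. Their poses are not given: they have to be found in the camera images.
- chest: Fixed honey wooden chest, 180 x 270 mm outside (its x, y), rim 125 mm high, walls 10 mm, floor 12 mm (inside 160 x 250 mm). Origin: centre of its underside. Its x points from its front (bar side, to the robot) to its hinged back, y to its left end, where the stay is; turned up to 0.2 rad. Hinge line: along y at x = 90 mm, height 125 mm. The lid is 12 mm thick, as large as the chest.
- lid (a joint): Lid angle in rad: 0 shut, about 1.52 at most (stay straight), 1.50 resting locked. Damped and pulled shut by weight and a spring: 3 to 4 N at the bar raises it slowly; let go unlocked, it sinks shut by itself in about 2 s. Let go within about 0.06 rad of fully raised, the stay snaps straight by itself and locks.
- lid_bar (a point): Middle of the lid's round steel bar handle, 10 mm thick, 100 mm long along chest y, 38 mm in front of the lid's front edge (33 mm clear gap), on two posts at its ends. Lid shut: at x = -128 mm, height 131 mm in the chest's frame; it swings about the hinge line at 218 mm radius and ends nearly above the hinge, 343 mm above the bench. This frame turns with the lid.
- stay_knee (a joint): Knee angle of the two-link folding stay (links 94 mm long), in rad: 0 folded with the lid shut, 2.43 straight, 2.55 against its stop just past straight, which is the locked state. A light spring drives it towards its stop.
- knee_knob (a point): Middle of the steel knob at the stay's knee: 16 mm diameter, 38 mm long along chest y, its middle 30 mm outside the chest's left end. Folded it is about 38 mm above the bench; locked, about 165 mm, its top free. To break the stay push it about 55 degrees down and back (chest -z, +x) with 2 to 5 N; after about 30 mm the lid sinks by itself and the knob runs on down.
- basket: Loose shallow round steel basket, 84 mm across, 35 mm high, with a fixed hoop over its middle: a flat top grip bar 8 mm thick (its x), 50 mm long (its y), 14 mm high, centred on the basket, its middle 91 mm above the origin. 98 mm high overall, about 0.18 kg. Origin: centre of its underside; z up.
- dipper: Loose round steel dipper cup, 60 mm across, 55 mm high, with a flat upright strap handle at its side: 8 mm thick (its y), 20 mm wide (its x), centred 33 mm from the cup's axis on its +y side, its top 100 mm above the origin, so 45 mm of it stands above the rim. About 0.15 kg. Origin: centre of its underside; z up.
- beaker: Loose plain steel beaker without any handle, 68 mm across, 75 mm high; a bystander among the carriers, leave it. Origin: centre of its underside.
- case_a: Loose round watch-movement case with a small tab, 52 mm across, 19 mm high, among the carriers; bystander. Origin: centre of its underside.
- case_b: Another such case, nearer the robot; bystander.
- case_c: Another such case, nearer the robot; bystander.
- loupe: Loose grey metal eye loupe, 34 mm across, 26 mm high, near the robot; bystander. Origin: centre of its underside.
- screwdriver: Loose small steel screwdriver, 130 mm long, lying near the robot at the left; bystander.
Mind the look-alikes: they are no part of the job. What is shaped like the basket but red is not meant.

How it is judged:
On the way, in this order (a step that is already met when the one before it is completed fails the run):
1. the lid is fully raised, its stay locked straight, and the robot has let go of it (value of joint lid above 1.44 rad and value of joint stay_knee above 2.47 rad and contact force between each of the arm, the fingers and lid below 0.5 N), for 0.3 s.
2. one of the two carriers stands upright on the chest floor, the lid still locked open (value of joint lid above 1.44 rad and value of joint stay_knee above 2.47 rad and ((x of basket in the frame of chest between -0.06 and 0.06 m and y of basket in the frame of chest between -0.11 and 0.11 m and z of basket in the frame of chest between 0.006 and 0.02 m and angle between basket's own z axis and vertical below 0.15 rad) or (x of dipper in the frame of chest between -0.06 and 0.06 m and y of dipper in the frame of chest between -0.11 and 0.11 m and z of dipper in the frame of chest between 0.006 and 0.02 m and angle between dipper's own z axis and vertical below 0.15 rad))), for 0.2 s.
3. both carriers stand upright on the chest floor, the lid still locked open (value of joint lid above 1.44 rad and value of joint stay_knee above 2.47 rad and x of basket in the frame of chest between -0.06 and 0.06 m and y of basket in the frame of chest between -0.11 and 0.11 m and z of basket in the frame of chest between 0.006 and 0.02 m and angle between each of basket, dipper's own z axis and vertical below 0.15 rad and x of dipper in the frame of chest between -0.06 and 0.06 m and y of dipper in the frame of chest between -0.11 and 0.11 m and z of dipper in the frame of chest between 0.006 and 0.02 m), for 0.2 s.
At the end, for the whole second after the job is handed in: The lid is shut (within 0.04 rad), with the basket and the dipper inside the chest, each standing on its floor upright within 0.15 rad, at rest (value of joint lid below 0.04 rad and x of basket in the frame of chest between -0.06 and 0.06 m and y of basket in the frame of chest between -0.11 and 0.11 m and z of basket in the frame of chest between 0.006 and 0.02 m and angle between each of basket, dipper's own z axis and vertical below 0.15 rad and x of dipper in the frame of chest between -0.06 and 0.06 m and y of dipper in the frame of chest between -0.11 and 0.11 m and z of dipper in the frame of chest between 0.006 and 0.02 m and linear speed of each of basket, dipper below 0.02 m/s); the robot touches nothing.
It fails at once if a carrier is tipped (more than 0.7 rad) (angle between any of basket, dipper's own z axis and vertical above 0.7 rad).
It fails at once if another thing on the bench is displaced by more than 40 mm (distance of any of beaker, case_a, case_b, case_c, loupe, screwdriver from where it was at the start of the episode above 0.04 m).
It also fails if it takes over 72 s, if anything falls off the work surface, if the arm or the gripper's body presses on something with over 40 N, if the wrist force passes 120 N, or if a joint passes its speed limit or range.

## Working session

There is one attempt and no reset: what is moved stays moved. The work goes in short steps, Python scripts to look and compute and a shell command to move; the robot and the scene stay as the last step left them, time stands still between calls to the robot, and variables do not carry over. Pictures are saved under pics/ and viewed, about 8 in all and at most 12, crops included, and the job is handed in when it is done.

```bash
ls; mkdir -p pics
cat > h.py <<'E'
import numpy as np,cv2
from plant import readout,viewer,ticket,env
def st():
    s=readout.read_state(); return s
def spots(cam,names):
    for n in names:
        r=viewer.spot_in(cam,n)
        print(cam,n,[(np.round(d['xyz'],3).tolist(),round(d['confidence'],2)) for d in r[:4]])
def proj(cam,X):
    c=viewer.calibration(cam);p=np.array(c['R'])@np.array(X)+np.array(c['t'])
    return c['fx']*p[0]/p[2]+c['cx'],c['fy']*p[1]/p[2]+c['cy']
E
python3 - <<'E'
from h import *
a=viewer.capture('top');b=viewer.capture('side')
cv2.imwrite('pics/1.png',np.vstack([a,b])[:, :]) if 0 else cv2.imwrite('pics/top1.png',a); cv2.imwrite('pics/side1.png',b)
for c in('top','side'): spots(c,['basket','dipper','beaker','chest','lid_bar','knee_knob','case_a','loupe','screwdriver'])
s=st();print(s['time'],s['ee_pos'],np.round(s['orientation'],3),s['gripper_width'],env.tips_ahead)
E
```

```text
pics
top basket [([0.64, -0.264, 0.003], 0.76), ([0.604, -0.406, 0.006], 0.6), ([0.593, 0.156, 0.137], 0.43)]
top dipper [([0.468, -0.203, 0.012], 0.91), ([0.595, 0.325, 0.045], 0.39)]
top beaker [([0.492, -0.379, 0.035], 0.79)]
top chest [([0.589, 0.153, 0.136], 0.76)]
top lid_bar [([0.59, 0.155, 0.135], 0.61), ([0.551, -0.29, 0.014], 0.27)]
top knee_knob [([0.593, 0.326, 0.045], 0.6)]
top case_a [([0.553, -0.289, 0.018], 0.78), ([0.39, 0.185, 0.018], 0.74), ([0.408, 0.026, 0.018], 0.71)]
top loupe [([0.392, -0.065, 0.026], 0.43)]
top screwdriver [([0.35, 0.274, 0.02], 0.6), ([0.587, 0.153, 0.132], 0.42)]
side basket [([0.632, -0.266, 0.024], 0.66), ([0.601, -0.391, 0.03], 0.59), ([0.625, -0.161, 0.058], 0.48), ([0.58, 0.248, 0.137], 0.32)]
side dipper []
side beaker [([0.479, -0.353, 0.058], 0.96), ([0.594, 0.293, 0.086], 0.16)]
side chest [([0.58, 0.252, 0.138], 0.57)]
side lid_bar [([0.589, 0.194, 0.135], 0.71)]
side knee_knob [([0.589, 0.294, 0.062], 0.88)]
side case_a [([0.404, 0.034, 0.019], 0.88), ([0.382, 0.187, 0.02], 0.87), ([0.548, -0.276, 0.009], 0.53)]
side loupe [([0.59, 0.19, 0.135], 0.37)]
side screwdriver [([0.349, 0.282, 0.024], 0.67)]
1.0 [ 0.17320642 -0.62645734  0.30387339] [[ 0.964  0.266 -0.   ]
 [ 0.266 -0.964  0.   ]
 [-0.    -0.    -1.   ]] 0.08560017768870316 0.0726
```

View pics/top1.png

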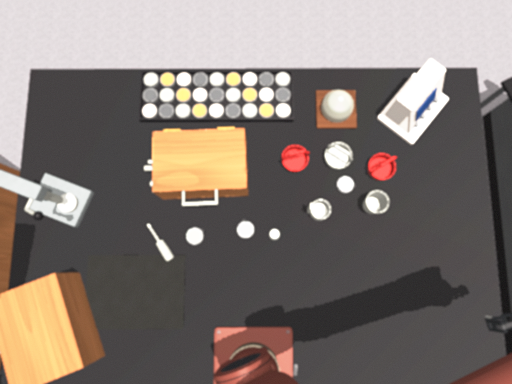

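View pics/side1.png

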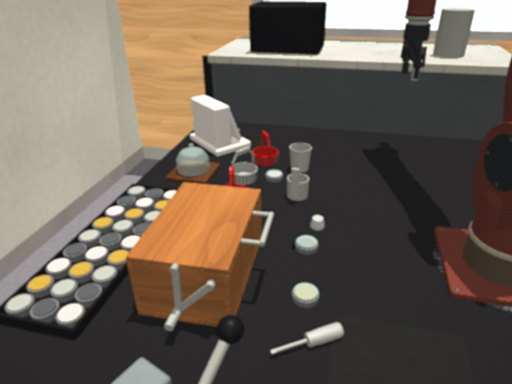

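The top view shows the silver hooped basket at (338,155), with red look-alikes at (295,158) and (382,166). The dipper is at (319,209), the plain beaker at (376,202), and the chest with its bar at (200,200). I'll enlarge these to confirm them and get orientations.

Run:
```python
from h import *
a=cv2.imread('pics/top1.png')
u=cv2.resize(a[115:215,140:260],None,fx=6,fy=6,interpolation=cv2.INTER_CUBIC)[:, :]
v=cv2.resize(a[135:225,278:398],None,fx=6,fy=6,interpolation=cv2.INTER_CUBIC)
cv2.imwrite('pics/cA.png',u);cv2.imwrite('pics/cB.png',v)
c=viewer.calibration('top');print(c)
for X in [(0.64,-.264,0.0),(0.64,-.264,.091),(.468,-.203,0),(.468,-.203,.1)]: print(X,proj('top',X))
```

```text
{'fx': 432.2650326107989, 'fy': 432.2650326107989, 'cx': 261.94261483372827, 'cy': 189.9401322574125, 'R': array([[-4.24212457e-03, -9.99991002e-01, -6.84047028e-06],
       [-9.83493377e-01,  4.17337639e-03, -1.80895995e-01],
       [ 1.80894396e-01, -7.60655789e-04, -9.83502231e-01]]), 't': array([-0.02767559,  0.52491232,  1.27597144])}
(0.64, -0.264, 0.0) (np.float64(334.4887248546529), np.float64(157.13848067952182))
(0.64, -0.264, 0.091) (np.float64(339.47358706939485), np.float64(149.42111524039552))
(0.468, -0.203, 0) (np.float64(317.00470972159724), np.float64(210.20365423465512))
(0.468, -0.203, 0.1) (np.float64(321.2941004783187), np.float64(205.58830131149566))
```

View pics/cA.png

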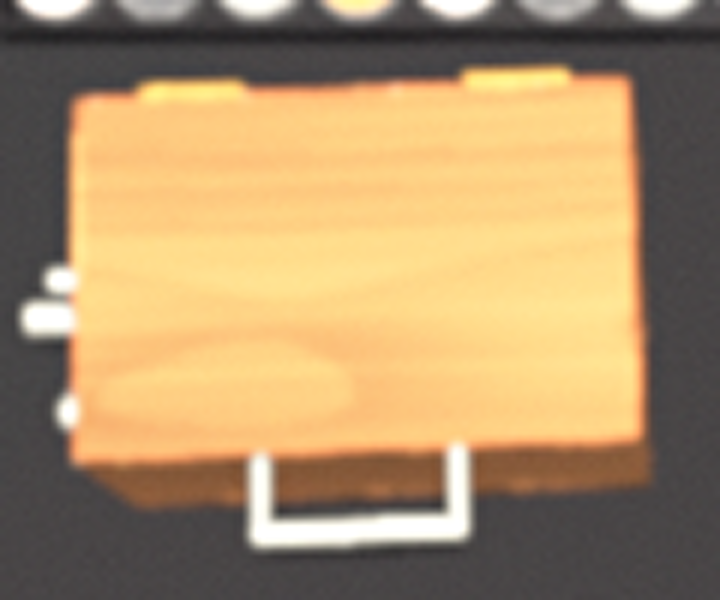

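View pics/cB.png

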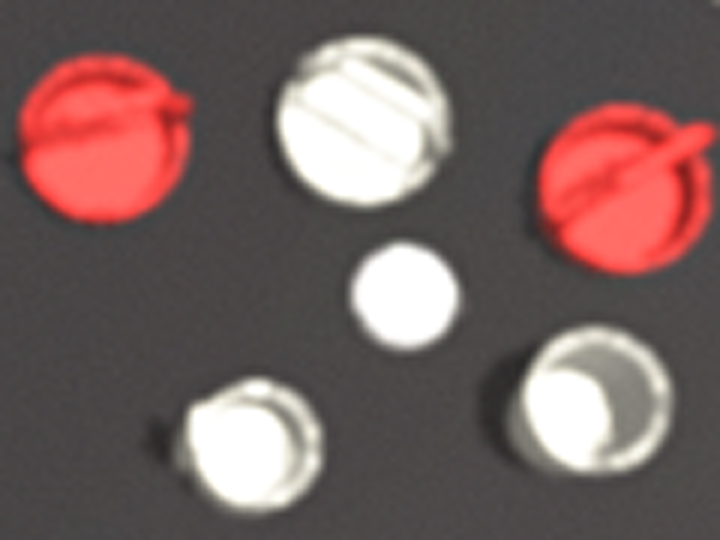

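```bash
cat >> h.py <<'E'
def back(cam,u,v,z):
    c=viewer.calibration(cam);R=np.array(c['R']);t=np.array(c['t'])
    o=-R.T@t;d=R.T@np.array([(u-c['cx'])/c['fx'],(v-c['cy'])/c['fy'],1])
    return o+d*(z-o[2])/d[2]
E
python3 - <<'E'
from h import *
f=lambda x,y,ox,oy,z:back('top',(x+.5)/6-.5+ox,(y+.5)/6-.5+oy,z)
C=[f(x,y,140,115,.137) for x,y in((75,98),(630,77),(645,440),(70,465))]
print(np.round(C,3),np.round(np.mean(C,0),3),[np.linalg.norm(C[i]-C[i-1]).round(3) for i in range(4)])
e=(C[0]-C[1])+(C[3]-C[2]);print('chest yaw',np.arctan2(-e[0],e[1]))
print('bar',f(358,530,140,115,.131),f(262,535,140,115,.131),f(458,525,140,115,.131))
print('basket',f(363,123,278,135,.035),'hoop',f(345,60,278,135,.091),f(440,140,278,135,.091))
print('dipper',f(257,445,278,135,.055),'handle',f(203,408,278,135,.1))
print('case',f(405,297,278,135,.019),'beaker',f(597,400,278,135,.075))
E
```

```text
[[0.685 0.291 0.137]
 [0.695 0.02  0.137]
 [0.514 0.013 0.137]
 [0.504 0.286 0.137]] [0.6   0.152 0.137] [np.float64(0.182), np.float64(0.271), np.float64(0.181), np.float64(0.273)]
chest yaw 0.03763888285326675
bar [0.47263878 0.14907527 0.131     ] [0.47043022 0.1946268  0.131     ] [0.47484084 0.10159011 0.131     ]
basket [ 0.63740782 -0.26941917  0.035     ] hoop [ 0.65516682 -0.25129866  0.091     ] [ 0.61347143 -0.29738406  0.091     ]
dipper [ 0.46494024 -0.20633654  0.055     ] handle [ 0.47699705 -0.17437455  0.1       ]
case [ 0.54768196 -0.29092246  0.019     ] beaker [ 0.48402343 -0.37335821  0.075     ]
```

The chest centre is about (0.600, 0.152) with a yaw of about 0.038, and the bar is near (0.472, 0.147). In the crop, the basket is the silver hooped thing at (363,123), not the red ones at (105,140) and (625,190). The dipper at (257,445) has a strap at its upper left, and the beaker at (597,400) has none. I'll move over the carriers on the way and turn to the bar's yaw.

```bash
python3 -m handwheel '[[10,-6.4,0,-15.3],[10,-6.4,0,-15.3],[10,-6.4,0,-15.3],[10,-6.4,0,-15.3],[10,-6.4,0,-15.3],[10,-6.4,0,-15.3],[10,-6.4,0,-15.3],[10,-6.4,0,-15.3],[10,-6.4,0,-15.3],[10,-6.4,0,-15.3],[10,-6.4,0,-15.3],[10,-6.4,0,-15.3]]' 160 30
python3 - <<'E'
from h import *
w=viewer.capture('wrist');cv2.imwrite('pics/w1.png',w)
spots('wrist',['basket','dipper','beaker'])
s=st();print(s['time'],s['ee_pos'],np.round(s['orientation'],3),s['gripper_width'],s['ft_force'])
print(viewer.calibration('wrist'))
E
```

```text
time: 2.2
ee_pos: [0.4905, -0.2731, 0.3039]
orientation: [[-0.035, 0.999, -0.0], [0.999, 0.035, -0.0], [-0.0, -0.0, -1.0]]
ft_force: [0.1, -0.9, -0.7]
gripper_width: 0.0318
wrist basket [([0.631, -0.13, 0.009], 0.89), ([0.607, -0.389, 0.016], 0.56)]
wrist dipper [([0.463, -0.203, 0.006], 0.8)]
wrist beaker [([0.483, -0.388, 0.045], 0.86), ([0.638, -0.271, 0.005], 0.59)]
2.4 [ 0.48964548 -0.27452796  0.30391266] [[-0.032  1.    -0.   ]
 [ 1.     0.032 -0.   ]
 [-0.    -0.    -1.   ]] 0.03134518391419098 [-0.86782456  0.15669144  0.19816185]
{'fx': 297.3186396354542, 'fy': 297.3186396354542, 'cx': 257.76253403786586, 'cy': 193.9700530906304, 'R': array([[ 9.99522841e-01,  3.08873684e-02, -2.47786849e-04],
       [ 2.94613869e-02, -9.50906281e-01,  3.08073484e-01],
       [ 9.27995713e-03, -3.07933784e-01, -9.51362532e-01]]), 't': array([-0.48057021, -0.31535528,  0.29148123])}
```

View pics/w1.png

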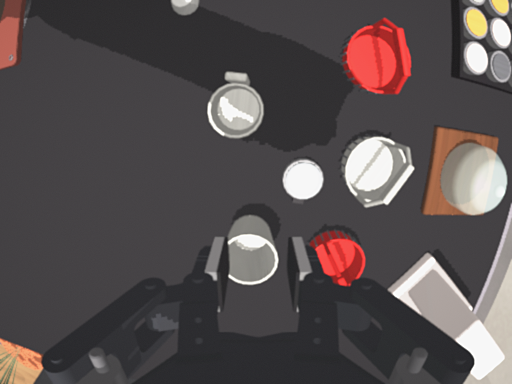

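The wrist view shows the dipper rim centred at (236,110) with its strap top at (236,76). The silver basket's hoop bar runs from about (408,162) to (376,204). I'll compute both poses.

```bash
cat >> h.py <<'E'
def fish(u,v,z,c=None):
    c=c or viewer.calibration('wrist');R=np.array(c['R']);t=np.array(c['t'])
    p=np.array([u-c['cx'],v-c['cy']]);r=np.hypot(*p);a=r/c['fx']
    d=R.T@np.array([*(np.sin(a)*p/r),np.cos(a)]);o=-R.T@t
    return o+d*(z-o[2])/d[2]
E
python3 - <<'E'
from h import *
w=cv2.imread('pics/w1.png')
cv2.imwrite('pics/w1c.png',np.hstack([cv2.resize(w[125:215,330:420],None,fx=4.4,fy=4.4,interpolation=cv2.INTER_CUBIC),cv2.resize(w[60:150,190:280],None,fx=4.4,fy=4.4,interpolation=cv2.INTER_CUBIC)]))
print('dip rim',fish(236,110,.055),'h',fish(236,75,.1),fish(226,73,.1),fish(248,74,.1))
print('bar',fish(409,162,.095),fish(376,204,.095),'rimctr',fish(373,166,.035))
E
```

```text
dip rim [ 0.46404185 -0.2056463   0.055     ] h [ 0.46646668 -0.17178033  0.1       ] [ 0.45732745 -0.1699764   0.1       ] [ 0.47728977 -0.1706686   0.1       ]
bar [ 0.64684135 -0.24561552  0.095     ] [ 0.61475068 -0.29294666  0.095     ] rimctr [ 0.63056065 -0.2646417   0.035     ]
```

View pics/w1c.png

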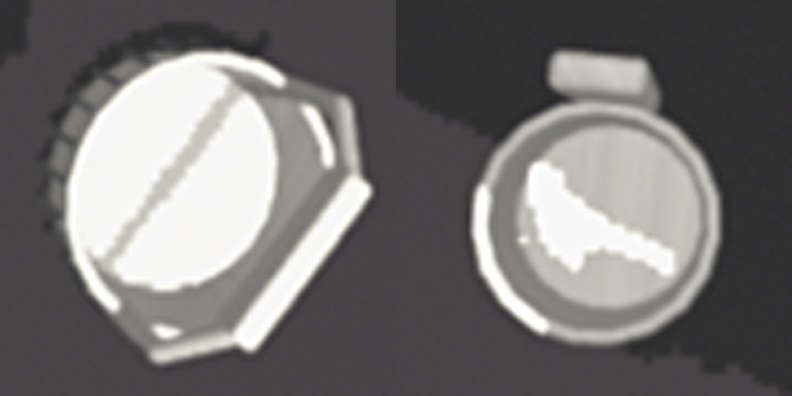

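Run:
```python
from h import *
a,b=fish(411.8,167,.098),fish(385.7,203.4,.098)
print(a,b,(a+b)/2,np.linalg.norm(a-b),'ang',np.degrees(np.arctan2(*(a-b)[[1,0]])))
print('handle',fish(236.6,76.4,.1)); a,b=fish(225.5,76,.1),fish(246.6,77.2,.1);print(np.degrees(np.arctan2(*(b-a)[[1,0]])))
s=st();R=np.array(s['orientation']);d=np.array([.472,.147,.135+.054+.06])-s['ee_pos'];print(R.T@d/.04)
```

```text
[ 0.64948505 -0.25014637  0.098     ] [ 0.62471118 -0.29098268  0.098     ] [ 0.63709811 -0.27056452  0.098     ] 0.047763472746541746 ang 58.75638084891257
handle [ 0.4670463  -0.17307676  0.1       ]
-2.666692784127373
[10.54731668 -0.1084899   1.36938126]
```

```bash
python3 -m handwheel '[[10.55,-0.1,1.3,0],[10.55,-0.1,1.3,0],[10.55,-0.1,1.3,0],[10.55,-0.1,1.3,0],[10.55,-0.1,1.3,0],[10.55,-0.1,1.3,0],[10.55,-0.1,1.3,0],[10.55,-0.1,1.3,0],[10.55,-0.1,1.3,0],[10.55,-0.1,1.3,0],[10.55,-0.1,1.3,0]]'
python3 - <<'E'
from h import *
w=viewer.capture('wrist');cv2.imwrite('pics/w2.png',w)
spots('wrist',['lid_bar','chest'])
s=st();R=np.array(s['orientation']);d=np.array([.472,.147,.131+.054])-s['ee_pos'];print(s['time'],s['ee_pos'],R.T@d/.04, R)
E
```

```text
time: 3.5
ee_pos: [0.4725, 0.1464, 0.2517]
orientation: [[-0.031, 1.0, -0.0], [1.0, 0.031, -0.001], [-0.001, -0.0, -1.0]]
ft_force: [-0.2, 0.3, -0.1]
gripper_width: 0.0316
wrist lid_bar [([0.571, 0.192, 0.132], 0.58)]
wrist chest [([0.57, 0.198, 0.137], 0.87)]
3.65 [0.47276713 0.14534459 0.25181701] [ 0.04341007 -0.01762848  1.67039099] [[-2.86362481e-02  9.99589881e-01 -1.87944425e-04]
 [ 9.99589499e-01  2.86360681e-02 -8.99261718e-04]
 [-8.93510924e-04 -2.13618755e-04 -9.99999578e-01]]
```

View pics/w2.png

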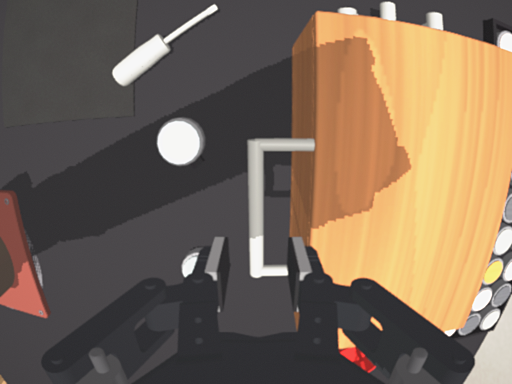

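Bar centreline runs from (256,143) to (257,272), between the fingers. Now I'll descend and grip.

```bash
python3 - <<'E'
from h import *
print(fish(256,143,.131),fish(257,272,.131),st()['ee_pos'])
E
python3 -m handwheel '[[0,0,0.8,0],[0,0,1.6,0],[0,0,1.67,0],[0,0,1.67,0]]'; python3 -m handwheel '[[0,0,0,0],[0,0,0,0],[0,0,0,0],[0,0,0,0],[0,0,0,0]]' 255 40
```

```text
[0.46986372 0.19722015 0.131     ] [0.47313459 0.10043809 0.131     ] [0.47276713 0.14534459 0.25181701]
time: 4.05
ee_pos: [0.4727, 0.1444, 0.1851]
orientation: [[-0.027, 1.0, -0.001], [1.0, 0.027, -0.001], [-0.001, -0.002, -1.0]]
ft_force: [0.1, -1.1, -0.1]
gripper_width: 0.0317
time: 4.55
ee_pos: [0.4714, 0.1444, 0.1859]
orientation: [[-0.028, 1.0, -0.004], [1.0, 0.028, -0.002], [-0.002, -0.004, -1.0]]
ft_force: [-9.2, -2.0, 3.3]
gripper_width: 0.0084
```

```bash
python3 -m handwheel '[[0,0.02,-0.27,0],[0,0.04,-0.54,0],[0,0.09,-0.81,0],[0,0.14,-1.08,0],[0,0.21,-1.34,0],[0,0.29,-1.6,0],[0,0.38,-1.86,0],[0,0.49,-2.11,0],[0,0.61,-2.35,0],[0,0.74,-2.59,0],[0,0.88,-2.82,0],[0,1.04,-3.05,0]]'
python3 - <<'E'
from h import *
s=st();p=np.array(s['ee_pos'])-[0,0,.054];print(p,s['ft_force'])
d=[(.69-p[0]),p[2]-.125];print(np.hypot(*d),np.arctan2(d[1],d[0])-.0275)
E
```

```text
time: 5.75
ee_pos: [0.5113, 0.1461, 0.3092]
orientation: [[-0.029, 1.0, -0.009], [1.0, 0.029, -0.004], [-0.004, -0.009, -1.0]]
ft_force: [-18.5, -1.4, 9.0]
gripper_width: 0.0084
[0.51125907 0.14606231 0.25517483] [-18.52953534  -1.4099401    9.03212098]
0.22111943717831717 0.601959859621196
```

```bash
python3 -m handwheel '[[0,0.1,-0.27,0],[0,0.27,-0.48,0],[0,0.46,-0.67,0],[0,0.65,-0.86,0],[0,0.86,-1.04,0],[0,1.07,-1.21,0],[0,1.3,-1.37,0],[0,1.53,-1.52,0],[0,1.77,-1.65,0],[0,2.01,-1.77,0],[0,2.26,-1.88,0],[0,2.52,-1.98,0]]'
python3 - <<'E'
from h import *
s=st();p=np.array(s['ee_pos'])-[0,0,.054];print(p,s['ft_force'])
d=[(.69-p[0]),p[2]-.125];print(np.hypot(*d),np.arctan2(d[1],d[0])-.0275)
E
```

```text
time: 6.95
ee_pos: [0.6129, 0.1498, 0.3905]
orientation: [[-0.029, 1.0, -0.007], [1.0, 0.029, -0.003], [-0.003, -0.007, -1.0]]
ft_force: [-4.9, 0.8, 7.7]
gripper_width: 0.0083
[0.61287821 0.14978751 0.33652446] [-4.87179754  0.82643351  7.6723181 ]
0.22514521819581468 1.193674594326074
```

```bash
python3 -m handwheel '[[0,0.26,-0.12,0],[0,0.52,-0.2,0],[0,0.79,-0.27,0],[0,1.06,-0.31,0],[0,1.33,-0.34,0],[0,1.55,-0.36,0],[0,1.65,-0.36,0],[0,1.65,-0.36,0]]'
python3 - <<'E'
from h import *
s=st();p=np.array(s['ee_pos'])-[0,0,.054];print(p,s['ft_force'])
d=[(.69-p[0]),p[2]-.125];print(np.hypot(*d),np.arctan2(d[1],d[0])-.0275)
b=viewer.capture('side');cv2.imwrite('pics/s2.png',b);spots('side',['knee_knob','lid_bar'])
E
```

```text
time: 7.75
ee_pos: [0.6795, 0.1522, 0.4057]
orientation: [[-0.029, 1.0, -0.005], [1.0, 0.029, -0.001], [-0.001, -0.005, -1.0]]
ft_force: [-0.3, 4.0, 1.9]
gripper_width: 0.0077
[0.67954012 0.15220808 0.35173121] [-0.32103364  3.99029385  1.8519004 ]
0.22697235998662812 1.4971956288813044
side knee_knob [([0.608, 0.295, 0.154], 0.94), ([0.482, -0.355, 0.055], 0.7)]
side lid_bar [([0.682, 0.2, 0.238], 0.61)]
```

View pics/s2.png

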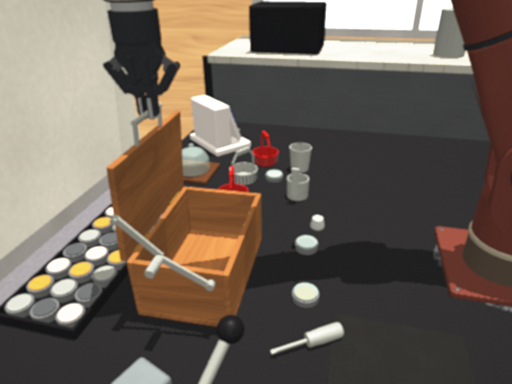

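The stay (117,222)–(155,265)–(210,285) is nearly straight, but the knob is still slightly low. I'll push the last few mm and then open.

```bash
python3 -m handwheel '[[0,0.1,0,0],[0,0.2,0,0],[0,0.2,0,0],[0,0.2,0,0]]'; python3 -c "
from h import *
viewer.capture('side');spots('side',['knee_knob'])"
```

```text
time: 8.3
ee_pos: [0.6854, 0.1526, 0.4061]
orientation: [[-0.03, 1.0, -0.009], [1.0, 0.03, -0.003], [-0.003, -0.009, -1.0]]
ft_force: [-10.8, 0.6, 6.7]
gripper_width: 0.0082
side knee_knob [([0.603, 0.294, 0.165], 0.72)]
```

The knob is now at 0.165 m, so the stay has locked. I'll release and rise.

```bash
python3 -m handwheel '[[0,-0.1,0,0],[0,-0.1,0,0],[0,-0.1,0,0],[0,-0.1,-0.7,0],[0,-0.1,-1.4,0],[0,-0.1,-1.6,0],[0,-0.1,-1.6,0]]' 160 30; python3 -c "
from h import *
b=viewer.capture('side');cv2.imwrite('pics/s3.png',b);spots('side',['knee_knob','lid_bar'])
s=st();print(s['time'],s['ee_pos'],np.round(s['orientation'],3),s['ft_force'],s['joint_pos'])"
```

```text
time: 9.1
ee_pos: [0.6824, 0.1526, 0.4712]
orientation: [[-0.03, 1.0, -0.006], [1.0, 0.03, -0.002], [-0.002, -0.006, -1.0]]
ft_force: [-0.1, -0.0, 0.3]
gripper_width: 0.0319
side knee_knob [([0.602, 0.295, 0.172], 0.74)]
side lid_bar [([0.684, 0.195, 0.24], 0.91)]
9.25 [0.68204777 0.15237351 0.46854579] [[-0.03   0.999 -0.01 ]
 [ 1.     0.03  -0.004]
 [-0.003 -0.01  -1.   ]] [-0.20994118 -0.42409392  0.4637027 ] [ 0.10616256  0.50738475 -0.6905297   0.97119789  0.3191206   1.76672083
 -0.42849579]
```

```bash
python3 -m handwheel '[[-8,-5.6,0,19],[-8,-5.6,0,19],[-8,-5.6,0,19],[-8,-5.6,0,19],[-8,-5.6,0,19],[-8,-5.6,0,19],[-8,-5.6,5.5,19],[-8,-5.6,5.5,19],[-8,-5.6,5.5,19],[-8,-5.6,5.5,19],[-8,-5.6,5.5,19],[-8,-5.6,5.5,19]]'; python3 -c "
from h import *
b=viewer.capture('wrist');cv2.imwrite('pics/w3.png',b)
s=st();print(s['time'],s['ee_pos'],np.round(s['orientation'],3),s['ft_force'],s['joint_pos'])"
```

```text
time: 10.45
ee_pos: [0.4612, -0.1763, 0.2465]
orientation: [[0.998, -0.063, -0.02], [-0.063, -0.998, -0.001], [-0.02, 0.002, -1.0]]
ft_force: [-0.4, -0.4, 0.3]
gripper_width: 0.0319
10.5 [ 0.46367965 -0.1752845   0.2499825 ] [[ 0.998 -0.057 -0.015]
 [-0.057 -0.998 -0.002]
 [-0.015  0.003 -1.   ]] [0.14639226 0.29002238 0.42911623] [ 0.65641579  0.09051157 -0.40694421  1.87723891  0.044424    1.19572593
 -1.39386262]
```

View pics/w3.png

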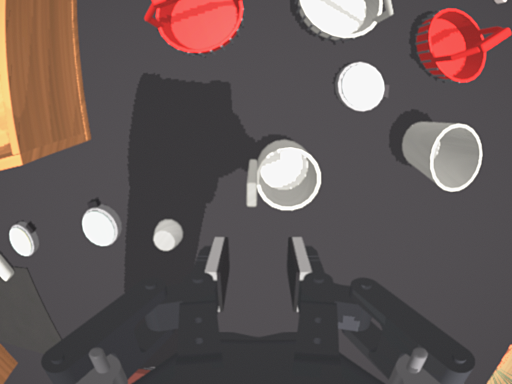

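```bash
cat >> h.py <<'E'
def fproj(X,c=None):
    c=c or viewer.calibration('wrist');p=np.array(c['R'])@np.array(X)+np.array(c['t'])
    r=np.hypot(p[0],p[1]);a=np.arctan2(r,p[2]);return (c['cx']+c['fx']*a*p[0]/r).round(1),(c['cy']+c['fx']*a*p[1]/r).round(1)
E
python3 - <<'E'
from h import *
for X in [(.457,-.173,.1),(.477,-.173,.1),(.457,-.173,.06),(.477,-.173,.06)]: print(X,fproj(X))
print('rim',fish(288,179,.055),'top face near edge',fish(251,206,.1),fish(252,184,.1))
c=viewer.calibration('wrist');print(-np.array(c['R']).T@c['t'])
E
```

```text
(0.457, -0.173, 0.1) (np.float64(255.4), np.float64(208.2))
(0.477, -0.173, 0.1) (np.float64(253.8), np.float64(184.1))
(0.457, -0.173, 0.06) (np.float64(255.6), np.float64(192.2))
(0.477, -0.173, 0.06) (np.float64(254.2), np.float64(171.2))
rim [ 0.46648048 -0.20365732  0.055     ] top face near edge [ 0.45906518 -0.16967143  0.1       ] [ 0.47713552 -0.17162429  0.1       ]
[ 0.54322944 -0.17930019  0.31923954]
```

```bash
python3 -m handwheel '[[0.14,-0.11,0.8,0],[0.14,-0.11,1.8,0],[0.14,-0.11,2.5,0],[0.14,-0.11,2.88,0],[0.14,-0.11,2.88,0],[0.14,-0.11,2.88,0]]'; python3 -c "
from h import *
b=viewer.capture('wrist');cv2.imwrite('pics/w4.png',b[130:384,130:390])
s=st();print(s['time'],s['ee_pos'],np.round(s['orientation'],3),s['ft_force'])"
```

```text
time: 11.1
ee_pos: [0.4694, -0.1711, 0.1366]
orientation: [[0.998, -0.054, -0.013], [-0.054, -0.999, -0.002], [-0.013, 0.003, -1.0]]
ft_force: [0.3, -0.0, 0.3]
gripper_width: 0.0318
11.15 [ 0.46942994 -0.17125993  0.13683266] [[ 0.998 -0.055 -0.012]
 [-0.055 -0.998 -0.003]
 [-0.012  0.003 -1.   ]] [ 0.96310912  0.33481683 -0.12922277]
```

View pics/w4.png

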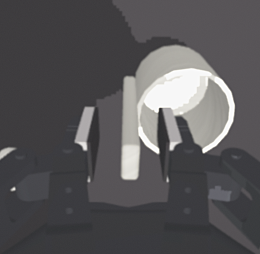

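The strap, at (130,130) in the crop, stands between the fingers with the tips clear of the rim. I'll close and lift.

```bash
python3 -m handwheel '[[0,0,0,0],[0,0,0,0],[0,0,0,0],[0,0,0,0],[0,0,0,0]]' 255 60;  python3 -m handwheel '[[0,0,-0.4,0],[0,0,-1,0],[0,0,-2,0],[0,0,-3,0],[0,0,-4,0],[0,0,-4.6,0],[0,0,-4.6,0]]'; python3 -c "
from h import *
s=st();R=np.array(s['orientation']);p=np.array(s['ee_pos']);print(R.round(3),s['joint_pos'])
c,S=np.cos(.038),np.sin(.038);E=np.array([[c,-S],[S,c]])
t=np.append(np.array([.600,.152])+E@[0,.068],p[2]);print('tgt',t,R.T@(t-p)/.04)"
```

```text
time: 11.65
ee_pos: [0.4707, -0.1716, 0.1387]
orientation: [[0.998, -0.054, -0.009], [-0.054, -0.999, -0.004], [-0.009, 0.005, -1.0]]
ft_force: [-2.0, -0.7, 8.1]
gripper_width: 0.0076
time: 12.35
ee_pos: [0.4737, -0.171, 0.3272]
orientation: [[0.999, -0.054, -0.003], [-0.054, -0.999, -0.007], [-0.002, 0.007, -1.0]]
ft_force: [1.0, 0.2, -1.8]
gripper_width: 0.0072
[[ 0.999 -0.054 -0.003]
 [-0.054 -0.999 -0.007]
 [-0.002  0.007 -1.   ]] [ 0.65589821  0.04623926 -0.41248189  1.76015508  0.0265855   1.34003758
 -1.38701796]
tgt [0.59741662 0.21995091 0.32723533] [ 2.56063633 -9.92479472 -0.07575454]
```

```bash
python3 -m handwheel '[[0.1,-0.5,0,0],[0.3,-1.5,0,0],[0.6,-2.5,0,0],[0.9,-3.5,0,0],[1.2,-4.5,0,0],[1.5,-5.5,0,0],[1.8,-6.5,0,0],[2.1,-7.5,0,0],[2.3,-8.5,0,0],[2.5,-9.4,0,0],[2.56,-9.92,0,0],[2.56,-9.92,0,0]]'; python3 -c "
from h import *
viewer.capture('wrist');viewer.capture('top');spots('top',['chest','dipper']);spots('wrist',['dipper'])
s=st();R=np.array(s['orientation']);p=np.array(s['ee_pos']);print(s['time'],p,R.round(3),s['joint_pos'])
t=np.array([.5974,.220,p[2]]);print(R.T@(t-p)/.04)"
```

```text
time: 13.55
ee_pos: [0.5963, 0.2238, 0.323]
orientation: [[0.999, -0.048, -0.005], [-0.048, -0.999, -0.005], [-0.005, 0.005, -1.0]]
ft_force: [-0.3, -0.7, -0.8]
gripper_width: 0.0071
top chest [([0.684, 0.102, 0.115], 0.91), ([0.492, -0.378, 0.035], 0.6)]
top dipper []
wrist dipper [([0.59, 0.193, 0.218], 0.9)]
13.8 [0.59756174 0.21811041 0.32404363] [[ 0.998 -0.056 -0.003]
 [-0.056 -0.998 -0.008]
 [-0.002  0.008 -1.   ]] [ 0.08964712  0.37597229 -0.67749883  1.43823814  0.24043203  1.41612809
 -2.21873129]
[-0.00667449 -0.04693904 -0.00036101]
```

```bash
python3 -m handwheel '[[0,-0.03,0.5,0],[0,-0.03,1.3,0],[0,-0.03,2.1,0],[0,-0.03,2.9,0],[0,-0.03,3.6,0],[0,-0.03,4.1,0],[0,-0.03,4.3,0],[0,-0.03,4.3,0],[0,-0.03,4.3,0]]'
```

```text
time: 14.7
ee_pos: [0.5977, 0.2174, 0.1528]
orientation: [[0.998, -0.057, -0.002], [-0.057, -0.998, -0.008], [-0.001, 0.008, -1.0]]
ft_force: [0.2, -0.0, -1.5]
gripper_width: 0.0068
```

```bash
python3 -m handwheel '[[0,0,0.04,0],[0,0,0.08,0],[0,0,0.08,0]]'
```

```text
time: 15.0
ee_pos: [0.5983, 0.2173, 0.1508]
orientation: [[0.998, -0.057, 0.0], [-0.057, -0.998, -0.008], [0.001, 0.008, -1.0]]
ft_force: [-0.3, -1.2, 3.6]
gripper_width: 0.0072
```

Contact with the floor. I'll release gently and rise.

```bash
python3 -m handwheel '[[0,0,0,0],[0,0,0,0],[0,0,0,0],[0,0,0,0],[0,0,-0.5,0],[0,0,-1.5,0],[0,0,-2.5,0],[0,0,-3.5,0],[0,0,-4.5,0],[0,0,-4.8,0]]' 165 30; python3 -c "
from h import *
b=viewer.capture('wrist');viewer.capture('top');cv2.imwrite('pics/w5.png',b);spots('wrist',['dipper']);spots('top',['dipper','basket'])
s=st();R=np.array(s['orientation']);p=np.array(s['ee_pos']);print(s['time'],p,R.round(3),s['joint_pos'])
t=np.array([.637,-.2705,.098+.054+.09]);print(R.T@(t-p)/.04,'yaw tool y',np.degrees(np.arctan2(R[1,1],R[0,1])))"
```

```text
time: 16.0
ee_pos: [0.599, 0.2197, 0.3477]
orientation: [[0.998, -0.057, 0.006], [-0.057, -0.998, -0.006], [0.006, 0.005, -1.0]]
ft_force: [0.1, 0.9, -0.1]
gripper_width: 0.0301
wrist dipper [([0.589, 0.185, 0.032], 0.76)]
top dipper []
top basket [([0.64, -0.267, 0.004], 0.82), ([0.485, -0.378, 0.033], 0.73), ([0.602, -0.404, 0.006], 0.71), ([0.634, -0.134, 0.006], 0.57)]
16.25 [0.59784308 0.21836931 0.34073763] [[ 0.998 -0.057 -0.002]
 [-0.057 -0.998 -0.009]
 [-0.002  0.009 -1.   ]] [ 0.08797817  0.36987264 -0.67955732  1.41148474  0.23724013  1.44764927
 -2.21688351]
[ 1.68050609 12.12317893  2.57423266] yaw tool y -93.27513983025068
```

```bash
python3 -m handwheel '[[1.7,12.1,0,0],[1.7,12.1,0,-12.4],[1.7,12.1,0,-12.4],[1.7,12.1,0,-12.4],[1.7,12.1,0,-12.4],[1.7,12.1,0,-12.4],[1.7,12.1,0,-12.4],[1.7,12.1,0,-12.4],[1.7,12.1,0,-12.4],[1.7,12.1,1,-12.4],[1.7,12.1,2,-12.4],[1.7,12.1,2,-12.4]]'; python3 -c "
from h import *
b=viewer.capture('wrist');cv2.imwrite('pics/w6.png',b);spots('wrist',['basket'])
s=st();R=np.array(s['orientation']);p=np.array(s['ee_pos']);print(s['time'],p,R.round(3))
t=np.array([.637,-.2705,.091+.054]);print(R.T@(t-p)/.04,'yaw tool y',np.degrees(np.arctan2(R[1,1],R[0,1])))
u=np.array([np.cos(np.radians(58.8)),np.sin(np.radians(58.8)),0])*.025
for k in(-1,1): print(fproj(np.array([.637,-.2705,.098])+k*u))
"
```

```text
time: 17.45
ee_pos: [0.6338, -0.2721, 0.2554]
orientation: [[0.522, 0.853, -0.015], [0.853, -0.523, -0.004], [-0.012, -0.011, -1.0]]
ft_force: [-0.2, -0.1, -1.4]
gripper_width: 0.03
wrist basket [([0.637, -0.271, 0.005], 0.96), ([0.582, -0.387, 0.019], 0.93)]
17.55 [ 0.63738267 -0.26815444  0.26372513] [[ 0.518  0.855 -0.006]
 [ 0.855 -0.518 -0.006]
 [-0.008 -0.001 -1.   ]]
[-0.03066203  0.02660792  2.96844527] yaw tool y -31.224109439305547
(np.float64(259.6), np.float64(225.1))
(np.float64(259.7), np.float64(168.9))
```

View pics/w6.png

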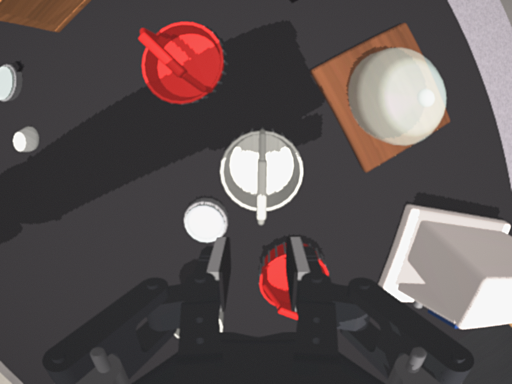

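The hoop bar of the silver basket appears at (262,170)–(262,222), as predicted. I'll descend and grip.

```bash
python3 -m handwheel '[[0,0.04,0.8,0],[0,0.04,1.8,0],[0,0.04,2.6,0],[0,0.04,3.05,0],[0,0.04,3.05,0],[0,0.04,3.05,0]]';python3 -m handwheel '[[0,0,0,0],[0,0,0,0],[0,0,0,0],[0,0,0,0],[0,0,0,0]]' 255 60;  python3 -m handwheel '[[0,0,-0.4,0],[0,0,-1,0],[0,0,-2,0],[0,0,-3,0],[0,0,-4,0],[0,0,-4.6,0],[0,0,-4.6,0]]'; python3 -c "
from h import *
s=st();R=np.array(s['orientation']);p=np.array(s['ee_pos']);print(R.round(3),s['joint_pos'])
c,S=np.cos(.038),np.sin(.038);E=np.array([[c,-S],[S,c]])
t=np.append(np.array([.600,.152])+E@[-.005,-.062],p[2]);print('tgt',t,R.T@(t-p)/.04)"
```

```text
time: 18.15
ee_pos: [0.6394, -0.2691, 0.1442]
orientation: [[0.517, 0.856, -0.003], [0.856, -0.517, -0.007], [-0.007, 0.001, -1.0]]
ft_force: [0.3, 0.8, 0.9]
gripper_width: 0.0299
time: 18.65
ee_pos: [0.6402, -0.269, 0.1464]
orientation: [[0.518, 0.856, -0.001], [0.856, -0.518, -0.008], [-0.007, 0.003, -1.0]]
ft_force: [-1.8, 2.2, 7.7]
gripper_width: 0.0068
time: 19.35
ee_pos: [0.6415, -0.2673, 0.3368]
orientation: [[0.518, 0.856, 0.007], [0.856, -0.517, -0.01], [-0.005, 0.011, -1.0]]
ft_force: [0.3, -0.4, -0.5]
gripper_width: 0.0067
[[ 0.518  0.856  0.007]
 [ 0.856 -0.517 -0.01 ]
 [-0.005  0.011 -1.   ]] [ 0.76018078  0.48320998 -0.64598279  1.26820839  0.29404269  1.4720627
 -0.39965525]
tgt [0.59735904 0.0898548  0.33679668] [ 7.06878181 -5.5647027  -0.1007707 ]
```

```bash
python3 -m handwheel '[[0.4,-0.3,0,0],[1.1,-0.85,0,0],[1.9,-1.5,0,0],[2.7,-2.1,0,0],[3.5,-2.75,0,0],[4.3,-3.4,0,0],[5.1,-4,0,0],[5.9,-4.6,0,0],[6.6,-5.2,0,0],[7,-5.5,0,0],[7.07,-5.56,0,0],[7.07,-5.56,0,0]]'; python3 -c "
from h import *
viewer.capture('wrist');viewer.capture('side');spots('wrist',['basket','dipper']);spots('side',['knee_knob'])
s=st();R=np.array(s['orientation']);p=np.array(s['ee_pos']);print(s['time'],p,R.round(3),s['ft_force'])
t=np.array([.5974,.090,.1464+.0135]);print(R.T@(t-p)/.04)"
```

```text
time: 20.55
ee_pos: [0.597, 0.0904, 0.3325]
orientation: [[0.516, 0.857, 0.006], [0.857, -0.516, -0.011], [-0.006, 0.011, -1.0]]
ft_force: [0.9, -1.0, -1.4]
gripper_width: 0.0065
wrist basket [([0.64, -0.13, 0.01], 0.96), ([0.604, 0.094, 0.196], 0.7), ([0.397, 0.183, 0.021], 0.7), ([0.351, 0.273, 0.021], 0.16)]
wrist dipper [([0.591, 0.19, 0.022], 0.78)]
side knee_knob [([0.6, 0.296, 0.172], 0.97), ([0.382, 0.19, 0.022], 0.43)]
20.8 [0.59779744 0.08823164 0.33255669] [[ 0.519  0.855  0.007]
 [ 0.855 -0.519 -0.011]
 [-0.006  0.011 -1.   ]] [ 0.14932171  0.41627629 -1.06446232]
[ 0.05777576 -0.07993252  4.31552816]
```

```bash
python3 -m handwheel '[[0.04,-0.05,0.5,0],[0.04,-0.05,1.3,0],[0.04,-0.05,2.1,0],[0.04,-0.05,2.9,0],[0.04,-0.05,3.6,0],[0.04,-0.05,4.1,0],[0.04,-0.05,4.3,0],[0.04,-0.05,4.33,0],[0.04,-0.05,4.33,0]]'
```

```text
time: 21.7
ee_pos: [0.5985, 0.0885, 0.1599]
orientation: [[0.52, 0.854, 0.007], [0.854, -0.52, -0.011], [-0.005, 0.012, -1.0]]
ft_force: [-1.0, 1.0, -1.7]
gripper_width: 0.0066
```

```bash
python3 -m handwheel '[[0,0,0.05,0],[0,0,0.09,0],[0,0,0.09,0]]'
```

```text
time: 22.0
ee_pos: [0.5992, 0.0883, 0.1582]
orientation: [[0.52, 0.854, 0.009], [0.854, -0.52, -0.011], [-0.005, 0.014, -1.0]]
ft_force: [-4.5, -1.6, 10.9]
gripper_width: 0.0067
```

```bash
python3 -m handwheel '[[0,0,0,0],[0,0,0,0],[0,0,0,0],[0,0,0,0],[0,0,-0.5,0],[0,0,-1.5,0],[0,0,-2.5,0],[0,0,-3.5,0],[0,0,-4.4,0],[0,0,-4.4,0]]' 165 30; python3 -c "
from h import *
b=viewer.capture('wrist');t=viewer.capture('top');d=viewer.capture('side')
cv2.imwrite('pics/f.png',np.vstack([np.hstack([cv2.resize(b,(400,300)),cv2.resize(t[100:230,130:300],(400,300))]),cv2.resize(d[90:330,60:380],(400,300)).repeat(1,1) if 0 else np.hstack([cv2.resize(d[90:330,60:380],(400,300)),np.zeros((300,400,3),np.uint8)])]))
spots('wrist',['basket','dipper']);spots('side',['knee_knob']);spots('top',['knee_knob'])
s=st();R=np.array(s['orientation']);p=np.array(s['ee_pos']);print(s['time'],p,R.round(3),s['ft_force'],s['joint_pos'])"
```

```text
time: 23.0
ee_pos: [0.599, 0.0914, 0.3395]
orientation: [[0.52, 0.854, 0.017], [0.854, -0.52, -0.01], [0.0, 0.02, -1.0]]
ft_force: [0.3, 0.2, -1.0]
gripper_width: 0.0305
wrist basket [([0.637, -0.129, 0.009], 0.94), ([0.579, -0.392, 0.024], 0.65), ([0.6, 0.084, 0.013], 0.57)]
wrist dipper [([0.591, 0.191, 0.024], 0.93)]
side knee_knob [([0.602, 0.298, 0.171], 0.71)]
top knee_knob [([0.604, 0.298, 0.173], 0.53)]
23.35 [0.59724044 0.09009914 0.33280203] [[ 0.52   0.854  0.007]
 [ 0.854 -0.52  -0.011]
 [-0.006  0.012 -1.   ]] [-0.58720356  0.38876672 -1.09289225] [ 0.41217735  0.32092423 -0.80389628  1.51063583  0.24572186  1.40651506
 -0.95305958]
```

View pics/f.png

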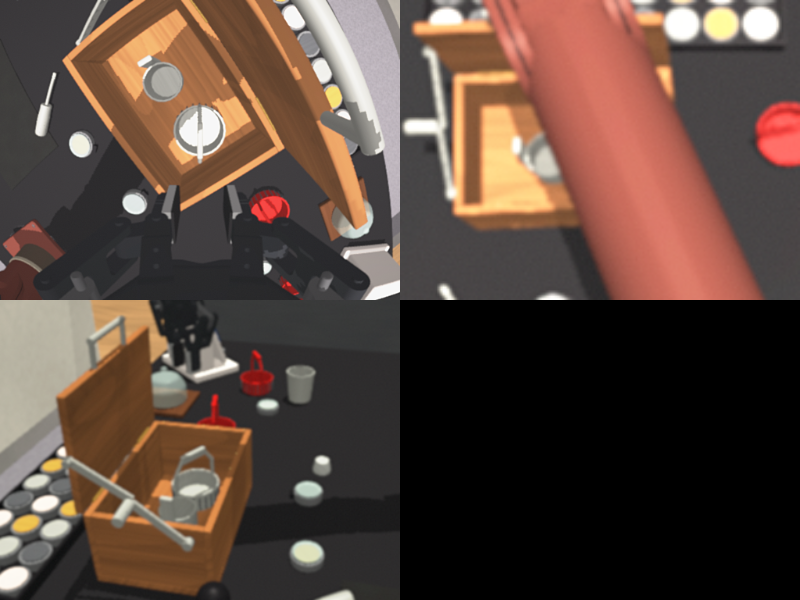

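All three views agree: both carriers stand upright on the floor, side by side, and the stay is locked straight. In the top crop the knob is at about (420,127). I'll compute its position and approach its outer end with closed fingers.

```bash
python3 -c "
from h import *
k=back('top',130+420*.425,100+127*130/300,.168) if 0 else back('top',130+(420-400)*.425,100+127*130/300,.168);print('knob',k)
s=st();R=np.array(s['orientation']);p=np.array(s['ee_pos'])
t=np.array([k[0],.152+.165+.014,.262]);print(t,R.T@(t-p)/.04)"
```

```text
knob [0.6043293  0.31810868 0.168     ]
[0.6043293 0.331     0.262    ] [ 5.24577307 -3.0030474   1.70259347]
```

```bash
python3 -m handwheel '[[5.25,-3,0,-6.6],[5.25,-3,0,-6.6],[5.25,-3,0,-6.6],[5.25,-3,0,-6.6],[5.25,-3,0,-6.6],[5.25,-3,0,-6.6],[5.25,-3,0.8,-6.6],[5.25,-3,1.5,-6.6],[5.25,-3,1.5,-6.6]]' 255 30; python3 -c "
from h import *
viewer.capture('wrist');viewer.capture('side');spots('wrist',['knee_knob']);spots('side',['knee_knob'])
s=st();R=np.array(s['orientation']);p=np.array(s['ee_pos']);print(s['time'],p,R.round(3),s['ft_force'],s['gripper_width'])
t=np.array([.604,.331,.249]);print(R.T@(t-p)/.04)"
```

```text
time: 24.25
ee_pos: [0.6035, 0.3295, 0.2652]
orientation: [[-0.029, 1.0, 0.001], [0.999, 0.029, -0.015], [-0.015, 0.001, -1.0]]
ft_force: [-0.1, -1.1, -0.6]
gripper_width: 0.0002
wrist knee_knob [([0.586, 0.298, 0.149], 0.74)]
side knee_knob [([0.599, 0.297, 0.165], 0.97)]
24.45 [0.60487043 0.33143436 0.27182192] [[-0.028  1.     0.009]
 [ 1.     0.028 -0.01 ]
 [-0.01   0.008 -1.   ]] [-0.67139124  0.09167525 -0.08101577] 0.00021207941793613579
[-0.00424711 -0.02685759  0.5704184 ]
```

```bash
python3 -m handwheel '[[0,-0.05,0.35,0],[0,-0.05,0.6,0],[0,0.05,0.75,0],[0,0.15,0.9,0],[0,0.25,1.05,0],[0,0.35,1.2,0]]'; python3 -c "
from h import *
viewer.capture('side');spots('side',['knee_knob','lid_bar'])"
```

```text
time: 25.05
ee_pos: [0.6196, 0.3314, 0.2233]
orientation: [[-0.028, 1.0, 0.008], [1.0, 0.028, -0.01], [-0.011, 0.008, -1.0]]
ft_force: [-0.2, 0.4, 1.1]
gripper_width: 0.0001
side knee_knob []
side lid_bar [([0.676, 0.108, 0.234], 0.71)]
```

```bash
python3 -m handwheel '[[0,0.1,0.15,0],[0,0.2,0.3,0],[0,0.3,0.45,0],[0,0.3,0.55,0]]'; python3 -c "
from h import *
b=viewer.capture('side');cv2.imwrite('pics/p.png',b);spots('side',['knee_knob','lid_bar'])"
```

```text
time: 25.6
ee_pos: [0.6324, 0.3306, 0.2003]
orientation: [[-0.027, 1.0, 0.008], [1.0, 0.027, -0.011], [-0.011, 0.007, -1.0]]
ft_force: [1.5, -0.4, 1.1]
gripper_width: -0.0001
side knee_knob [([0.608, 0.297, 0.119], 0.56)]
side lid_bar [([0.63, 0.162, 0.26], 0.75)]
```

The stay has broken and the lid is sinking. I'll retreat outward and up.

```bash
python3 -m handwheel '[[0.7,0,0,0],[1,0,-0.8,0],[1,0,-2,0],[1,0,-3.2,0],[1,0,-4.4,0],[1,0,-5,0],[1,0,-5,0],[1,0,-5,0],[1,0,-5,0],[1,0,-5,0],[1,0,-5,0],[1,0,-5,0]]'; python3 -m handwheel '[[0,0,0,0],[0,0,0,0],[0,0,0,0],[0,0,0,0],[0,0,0,0],[0,0,0,0],[0,0,0,0],[0,0,0,0],[0,0,0,0],[0,0,0,0],[0,0,0,0],[0,0,0,0]]'; python3 -c "
from h import *
viewer.capture('side');b=viewer.capture('wrist');cv2.imwrite('pics/q.png',b);spots('side',['knee_knob','lid_bar','case_a','loupe','screwdriver','beaker']);spots('wrist',['lid_bar','knee_knob'])
print(st()['ft_force'],st()['ee_pos'])"
```

```text
time: 26.95
ee_pos: [0.6291, 0.3729, 0.3993]
orientation: [[-0.028, 1.0, 0.006], [1.0, 0.028, -0.012], [-0.012, 0.006, -1.0]]
ft_force: [0.3, 0.2, -0.6]
gripper_width: 0.0002
time: 28.15
ee_pos: [0.6291, 0.3729, 0.3994]
orientation: [[-0.028, 1.0, 0.006], [1.0, 0.028, -0.012], [-0.012, 0.006, -1.0]]
ft_force: [-0.2, -0.2, 0.2]
gripper_width: -0.0003
side knee_knob [([0.59, 0.295, 0.064], 0.94)]
side lid_bar [([0.588, 0.193, 0.138], 0.94)]
side case_a [([0.403, 0.031, 0.016], 0.75), ([0.55, -0.274, 0.013], 0.71), ([0.383, 0.191, 0.021], 0.57)]
side loupe [([0.396, -0.057, 0.017], 0.74), ([0.405, 0.033, 0.018], 0.6), ([0.591, 0.194, 0.137], 0.35), ([0.547, -0.275, 0.013], 0.2)]
side screwdriver [([0.35, 0.283, 0.024], 0.64)]
side beaker [([0.485, -0.351, 0.053], 0.78)]
wrist lid_bar [([0.568, 0.256, 0.133], 0.87)]
wrist knee_knob [([0.593, 0.299, 0.058], 0.92)]
[ 0.2673972  -1.16370174  0.57976995] [0.62906987 0.37286872 0.39934991]
```

The knob and lid are back at their starting readings. One last picture to confirm, with extra dwell first, and then I'll compare it numerically with the first.

```bash
python3 -m handwheel '[[0,0,0,0],[0,0,0,0],[0,0,0,0],[0,0,0,0],[0,0,0,0],[0,0,0,0],[0,0,0,0],[0,0,0,0]]' >/dev/null; python3 -c "
from h import *
b=viewer.capture('side');a=cv2.imread('pics/side1.png')
d=cv2.absdiff(a,b).max(2)[180:330,125:285];print('changed px around chest',(d>40).sum())
m=(cv2.absdiff(a,b).max(2)>40);print(cv2.boundingRect(m[180:330,125:285].astype(np.uint8)))
print(ticket.finish_job())"
```

```text
changed px around chest 1263
(41, 0, 104, 145)
the job is handed in; nothing more can be done
None
```

The job is handed in. Both carriers were put in the chest and the lid closed over them, but I did not view a picture of the closed chest afterwards.

- **Lid raised:** I lifted the lid by its bar until the stay snapped straight. The knob read 0.165–0.172 m, against about 0.165 m expected when locked. I then let go.
- **Carriers placed:** I carried the dipper by its strap, then the silver basket by its hoop, and set each on the chest floor. The last picture viewed, before closing, showed both upright and side by side with the stay still locked.
- **Lid closed:** I pushed the knob down and back, then moved the arm clear.

**Last checks:**
- **Lid and stay:** the network's readings matched the first picture within a few mm. The bar was at z 0.138 against 0.135, and the knob at 0.064 against 0.062.
- **Bystanders:** the cases, screwdriver and beaker also matched in the same camera within about 6 mm. The loupe was within about 10 mm, but I could only compare it against the first top view.
- **Robot:** the wrist force was about zero, so nothing was being touched.
- **Disagreement:** a picture difference against the first side view still showed 1263 changed pixels around the chest. Some of this may be the arm's shadow, since the arm now stands beside the chest, but I did not look into it before handing in.
- **Time:** about 29 s of the 72 s allowed.

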